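Load the kiln shelf in reverse order

TASK

Move the four small clay pieces one by one from the wooden drying rack onto the pale kiln shelf, one upright in the middle of each round seat, in reverse order: the piece that stood nearest the rack's white ball-topped peg goes to the seat farthest from the shelf's grey end block, the next one on the next seat, and so on, so the last in the row ends up beside the block. The pieces are brittle: set each one down gently on its seat, never drop it or knock it over.

Things in the scene. Friction and masses are not known exactly. Their poses are not given: they have to be found in the camera images.
- vase: small bud vase of fired red-brown clay, standing upright: a round belly 46 mm across (straight from 24 to 46 mm up), foot 36 mm across, narrow neck 20 mm, flared rim 30 mm across with a dark mouth, 74 mm tall, about 0.13 kg. Origin: centre of the underside, z up; round, so its yaw means nothing. Stands on bat_vase at the start.
- beaker: small open beaker of the same clay: straight round wall 50 mm across outside, 40 mm inside, 58 mm tall, open at the top, about 0.09 kg. Origin: centre of the underside, z up; round, so its yaw means nothing. Stands on bat_beaker at the start.
- house: little house of the same clay, 0.12 kg: 40 by 40 mm upright flat walls, square to its x and y, 42 mm high; gable roof with its ridge along the house's x at 62 mm; a dark door on the -x face. Origin: centre of the underside, z up. Starts on bat_house, its x within 0.25 rad of the rack's x.
- bird: little clay bird, 0.10 kg: round upright body 42 mm across, 44 mm tall, ball head 28 mm across on top (66 mm in all), beak to its -x reaching 28 mm from the centre, flat tail to its +x reaching 32 mm at 36 mm height, dark eyes. Sides at +-y are clear: grip across its y. Origin: centre of the underside, z up. Starts on bat_bird, its x within 0.25 rad of the rack's x.
- bat_vase: white plaster bat (flat plate, 6 mm thick, round, 66 mm across) fixed on the drying rack, on which the vase stands at the start; it stays behind and marks the vase's first place in the row. Origin: centre of its underside; z up.
- bat_beaker: white plaster bat (flat plate, 6 mm thick, oblong, 60 mm along the rack by 78 mm across it) fixed on the drying rack, on which the beaker stands at the start; it stays behind and marks the beaker's first place in the row. Origin: centre of its underside; z up.
- bat_house: white plaster bat (flat plate, 6 mm thick, square, 62 mm) fixed on the drying rack, on which the house stands at the start; it stays behind and marks the house's first place in the row. Origin: centre of its underside; z up.
- bat_bird: white plaster bat (flat plate, 6 mm thick, hexagonal, 64 mm across flats) fixed on the drying rack, on which the bird stands at the start; it stays behind and marks the bird's first place in the row. Origin: centre of its underside; z up.
- drying_rack: fixed slatted dark wooden rack, 330 by 86 mm, any yaw, left or right; the pieces stand on bats in a row along its x: places at x = +111, +37, -37, -111 mm, y = 0, order shuffled, undersides 26 mm above the table. End +x is marked by an upright white peg with a ball top (x = +163 mm, top 68 mm above the table). Origin: on the table below the row's middle; z up.
- kiln_shelf: fixed pale slab, 330 by 90 mm, any yaw, left or right, top 26 mm above the table, with four empty round buff seats 66 mm across in a row along its x: x = +111, +37, -37, -111 mm, y = 0; seat tops 32 mm above the table. End +x is marked by an upright grey block (20 by 50 mm, at x = +163 mm, top 62 mm above the table). Origin: on the table below the row's middle; z up.

How it is judged:
At the end, for the whole second after the job is handed in: Each piece stands on the mirrored seat (its bat at x on the drying rack: the piece at -x on the kiln shelf), within 14 mm of the seat's centre along and across the row and 4 mm of seat height, upright within 0.12 rad, at rest and released (((x of bat_vase in the frame of drying_rack between 0.091 and 0.131 m and x of vase in the frame of kiln_shelf between -0.125 and -0.097 m) or (x of bat_vase in the frame of drying_rack between 0.017 and 0.057 m and x of vase in the frame of kiln_shelf between -0.051 and -0.023 m) or (x of bat_vase in the frame of drying_rack between -0.057 and -0.017 m and x of vase in the frame of kiln_shelf between 0.023 and 0.051 m) or (x of bat_vase in the frame of drying_rack between -0.131 and -0.091 m and x of vase in the frame of kiln_shelf between 0.097 and 0.125 m)) and y of vase in the frame of kiln_shelf between -0.014 and 0.014 m and z of vase in the frame of kiln_shelf between 0.028 and 0.036 m and angle between each of vase, beaker, house, bird's own z axis and vertical below 0.12 rad and linear speed of each of vase, beaker, house, bird below 0.02 m/s and angular speed of each of vase, beaker, house, bird below 0.2 rad/s and contact force between each of vase, beaker, house, bird and the fingers below 0.05 N and ((x of bat_beaker in the frame of drying_rack between 0.091 and 0.131 m and x of beaker in the frame of kiln_shelf between -0.125 and -0.097 m) or (x of bat_beaker in the frame of drying_rack between 0.017 and 0.057 m and x of beaker in the frame of kiln_shelf between -0.051 and -0.023 m) or (x of bat_beaker in the frame of drying_rack between -0.057 and -0.017 m and x of beaker in the frame of kiln_shelf between 0.023 and 0.051 m) or (x of bat_beaker in the frame of drying_rack between -0.131 and -0.091 m and x of beaker in the frame of kiln_shelf between 0.097 and 0.125 m)) and y of beaker in the frame of kiln_shelf between -0.014 and 0.014 m and z of beaker in the frame of kiln_shelf between 0.028 and 0.036 m and ((x of bat_house in the frame of drying_rack between 0.091 and 0.131 m and x of house in the frame of kiln_shelf between -0.125 and -0.097 m) or (x of bat_house in the frame of drying_rack between 0.017 and 0.057 m and x of house in the frame of kiln_shelf between -0.051 and -0.023 m) or (x of bat_house in the frame of drying_rack between -0.057 and -0.017 m and x of house in the frame of kiln_shelf between 0.023 and 0.051 m) or (x of bat_house in the frame of drying_rack between -0.131 and -0.091 m and x of house in the frame of kiln_shelf between 0.097 and 0.125 m)) and y of house in the frame of kiln_shelf between -0.014 and 0.014 m and z of house in the frame of kiln_shelf between 0.028 and 0.036 m and ((x of bat_bird in the frame of drying_rack between 0.091 and 0.131 m and x of bird in the frame of kiln_shelf between -0.125 and -0.097 m) or (x of bat_bird in the frame of drying_rack between 0.017 and 0.057 m and x of bird in the frame of kiln_shelf between -0.051 and -0.023 m) or (x of bat_bird in the frame of drying_rack between -0.057 and -0.017 m and x of bird in the frame of kiln_shelf between 0.023 and 0.051 m) or (x of bat_bird in the frame of drying_rack between -0.131 and -0.091 m and x of bird in the frame of kiln_shelf between 0.097 and 0.125 m)) and y of bird in the frame of kiln_shelf between -0.014 and 0.014 m and z of bird in the frame of kiln_shelf between 0.028 and 0.036 m); the robot touches nothing.
It fails at once if the vase is tipped over (more than 0.7 rad) or dropped (moving freely, out of the fingers, at more than 0.7 m/s) (angle between vase's own z axis and vertical above 0.7 rad or (linear speed of vase above 0.7 m/s and contact force between vase and the fingers below 0.01 N)).
It fails at once if the beaker is tipped over (more than 0.7 rad) or dropped (moving freely, out of the fingers, at more than 0.7 m/s) (angle between beaker's own z axis and vertical above 0.7 rad or (linear speed of beaker above 0.7 m/s and contact force between beaker and the fingers below 0.01 N)).
It fails at once if the house is tipped over (more than 0.7 rad) or dropped (moving freely, out of the fingers, at more than 0.7 m/s) (angle between house's own z axis and vertical above 0.7 rad or (linear speed of house above 0.7 m/s and contact force between house and the fingers below 0.01 N)).
It fails at once if the bird is tipped over (more than 0.7 rad) or dropped (moving freely, out of the fingers, at more than 0.7 m/s) (angle between bird's own z axis and vertical above 0.7 rad or (linear speed of bird above 0.7 m/s and contact force between bird and the fingers below 0.01 N)).
It also fails if it takes over 99 s, if anything falls off the work surface, if the arm or the gripper's body presses on something with over 40 N, if the wrist force passes 120 N, or if a joint passes its speed limit or range.

ROBOT

A 7-joint arm with a two-finger parallel gripper is mounted at the origin on the work surface. World frame = base frame: x ahead of the robot, y to its left, z up, the work surface at z = 0. Lengths are in m, angles in rad, forces in N, time in s.
With the tool pointing down it reaches from about 0.425 to 0.875 m from the base axis. Payload 4.7 kg.
Tool frame: the origin (TCP) lies midway between the tips of the shut fingers; the grasp point (between the pads) lies 19 mm behind it; z points along the fingers, y is the line along which they close (so a half turn about z gives the same grasp; the last joint's range is limited). The gripper opens to 87 mm and grips with 3 to 60 N. Pads are 19 mm wide; open, the fingers measure 117 mm over their backs; the gripper's body (75 mm by 190 mm) begins 51 mm behind the grasp point.
Start: joints at [-1.33, 0.321, -0.07, 1.45, 0.023, 1.371, -0.057], TCP at [0.146, 0.633, 0.223] pointing down, gripper open.
Joint ranges: [-2.86, 2.86], [-0.3, 2.09], [-1.38, 1.24], [0.06, 2.45], [-1.56, 4.7], [0.09, 2.05], [-2.69, 2.69]. Speed limits (rad/s): [2.57, 2.57, 3.14, 3.14, 3.14, 3.14, 3.14].

INTERFACE

Orientations are given as a rotation vector (axis times angle).
In Python, from bench import ctrl gives the robot as it stands. The module is installed in compiled form; this text tells all that it offers.
- The arm moves only by the shell command python3 -m handwheel 'ROWS' [FORCE]. ROWS is JSON, a list of rows, each a list of 7 numbers: the finger opening in m, from 0 to 0.087, then the shift along the tool's x, y, z in m, then the turn, a rotation vector about the tool's x, y, z in degrees. A call has 1 to 12 rows; each row shifts and turns the commanded pose from where the row before left it, along the tool's axes as they then stand; what a row does not reach is not made up. A row lasts 1/8 s, in which the tool goes at most 62.5 mm and 10.7 degrees, less where a joint would pass 70% of its speed; a pose out of reach is approached as far as the arm can. A call is refused whole if a number of a shift passes 0.0625 or a number of a turn 10.7, either way. A call with a gripper value outside its range is refused whole. The fingers move at their own pace and stop on an object; FORCE is the grip in N (left out, the last holds). Time passes only in rows, so rows that do not move let the fingers close. It gives the time, the measured TCP pose, the force, the opening and the grip force at its end, in the units of the state.
- ctrl.get_state(): the state, without advancing time (a new reading comes with each control period).
- ctrl.get_image(name): name is "side" or "top"; returns (picture, depth): 420x560x3 uint8, blue, green, red; 420x560 float32, m along the optical axis (not along the pixel's ray), 0 where there is no reading.
- ctrl.camera_info(name): a dict with "intrinsics" (3x3 intrinsics, pixels), "D" ([k1, k2, p1, p2, k3] as OpenCV has them; the pictures are not rectified), "R" (3x3) and "t" (3): a world point X has camera coordinates R X + t. Camera axes: x right, y down, z forward; pixel columns grow to the right and rows downward; lengths in m; the calibration is good to about 2 mm. A picture is of the moment at which its call begins. camera_info takes no time and is no camera call.
- ctrl.close_job(): hands the job in; it is judged then, once.
The state is a dict: "time": time; "joint_positions": joint angles; "qd": joint speeds; "joint_torque": joint torques, N m; "position": TCP position; "tool_rot": TCP orientation; "ft_force": force on the tool from outside, world axes, zero at the start; "torque": the same for the moment, N m; "grip_width": opening from 0.0 (shut) to 1.0 (fully open); "grip_force": force on a finger pad.
Only numpy, scipy, OpenCV 4.12 (cv2) and the standard library are available. Lean on these libraries where they do the work, as an engineer would, in place of code of your own. Each camera call takes 0.05 s, during which the arm holds its last target. There are 200 camera calls.

## Working session

There is one attempt and no reset: what is moved stays moved. The work goes in short steps, Python scripts to look and compute and a shell command to move; the robot and the scene stay as the last step left them, time stands still between calls to the robot, and variables do not carry over. Pictures are saved under pics/ and viewed, at most 14 in all, crops included, and the job is handed in when it is done.

```bash
mkdir -p pics; python3 - <<'E'
from bench import ctrl
import cv2,numpy as np
for n in("top","side"):
    im,d=ctrl.get_image(n);cv2.imwrite(f"pics/{n}0.png",im);np.savez(f"{n}0.npz",im=im,d=d)
    c=ctrl.camera_info(n);print(n,np.round(c["intrinsics"],1).tolist(),c["D"],np.round(c["R"],3).tolist(),c["t"])
print(ctrl.get_state())
E
```

```text
top [[512.3, 0.0, 279.1], [0.0, 512.3, 205.9], [0.0, 0.0, 1.0]] [-0.02991297  0.          0.          0.          0.        ] [[0.021, -1.0, -0.006], [-0.989, -0.02, -0.147], [0.147, 0.009, -0.989]] [-0.01512888  0.512342    1.14088939]
side [[427.0, 0.0, 281.9], [0.0, 427.0, 212.1], [0.0, 0.0, 1.0]] [-0.11365974  0.          0.          0.          0.        ] [[-0.745, -0.667, -0.019], [-0.356, 0.421, -0.834], [0.565, -0.615, -0.551]] [0.39315757 0.22818995 0.59473044]
{'time': 0.1, 'joint_positions': array([-1.3299112 ,  0.32173543, -0.07007365,  1.45157415,  0.02259759,
        1.37079604, -0.05688488]), 'qd': array([-1.22187544e-04, -6.93037310e-04,  1.42157191e-03, -1.38273147e-03,
       -8.09920365e-05, -1.17559275e-03,  1.30300556e-03]), 'joint_torque': array([ 1.33009262e-04, -4.92570841e+01, -4.05714065e-01, -3.13395238e+01,
       -6.41336571e-02,  3.96316010e-02,  6.98377471e-05]), 'position': array([0.14609002, 0.63285246, 0.22156891]), 'tool_rot': array([-3.55408230e-01, -3.12132233e+00,  2.70721953e-03]), 'ft_force': array([-0.4276052 , -0.3457481 ,  0.67686604]), 'torque': array([-0.02807722, -0.04053298,  0.02351657]), 'grip_force': 0.0, 'grip_width': 0.9972239909806654}
```

View pics/top0.png

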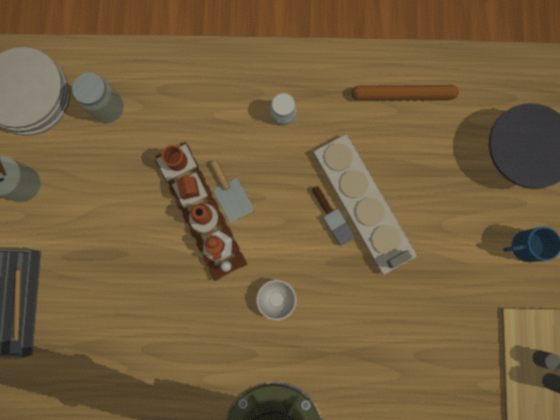

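View pics/side0.png

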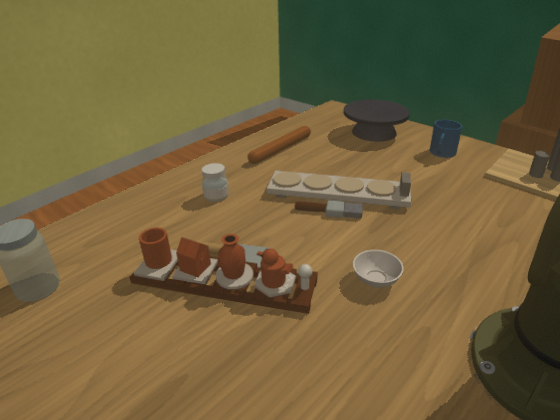

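The top view shows the rack on the left, running from (175,158) to (225,265). From the peg the order is bird (215,245), vase (203,215), house (190,187), beaker (175,157). The shelf seats are at (338,157), (354,184), (370,212) and (385,239), with the block at (400,260). So bird → far seat, then vase, house, and beaker beside the block.

```bash
cat > h.py <<'E'
from bench import ctrl
import cv2,numpy as np
from scipy.spatial.transform import Rotation as Rot
def cam(n):
    c=ctrl.camera_info(n);return [np.array(c[k],float) for k in("intrinsics","D","R","t")]
def rays(n,uv):
    K,D,R,t=cam(n);p=cv2.undistortPoints(np.float64(uv).reshape(-1,1,2),K,D)[:,0]
    return -R.T@t,np.c_[p,np.ones(len(p))]@R
def plane(n,uv,z):
    o,d=rays(n,uv);return o+d*((z-o[2])/d[:,2])[:,None]
def cloud(n,d):
    v,u=np.mgrid[:420,:560];uv=np.c_[u.ravel(),v.ravel()]
    o,r=rays(n,uv);return (o+r*d.reshape(-1,1)).reshape(420,560,3)
E
python3 - <<'E'
from h import *
for n in("top","side"):
    f=np.load(n+"0.npz");im,d=f["im"],f["d"];P=cloud(n,d);hsv=cv2.cvtColor(im,cv2.COLOR_BGR2HSV)
    print(n,"table z",np.median(P[...,2][d>0]))
    pts={"top":[(174,157),(189,187),(203,214),(216,245),(338,157),(354,184),(370,212),(385,239),(226,267),(180,172),(398,260)],"side":[(155,248),(193,260),(232,262),(272,272),(288,180),(317,182),(349,185),(381,188),(305,271)]}[n]
    for u,v in pts: print((u,v),hsv[v,u],im[v,u],P[v,u].round(3))
im=np.load("top0.npz")["im"]
cv2.imwrite("pics/c1.png",np.hstack([cv2.resize(im[135:285,150:255],None,fx=4,fy=4,interpolation=2),cv2.resize(im[135:285,310:402],None,fx=4,fy=4,interpolation=2)])[:600,:800])
E
```

```text
top table z 0.0006891422307550021
(174, 157) [ 10 177  88] [27 48 88] [0.624 0.245 0.035]
(189, 187) [ 10 176 123] [ 38  66 123] [0.544 0.197 0.084]
(203, 214) [  9 171 121] [ 40  65 121] [0.481 0.159 0.105]
(216, 245) [ 10 175 112] [ 35  61 112] [0.416 0.131 0.089]
(338, 157) [ 21  70 146] [106 134 146] [ 0.632 -0.14   0.031]
(354, 184) [ 20  71 147] [106 133 147] [ 0.569 -0.178  0.031]
(370, 212) [ 20  72 148] [106 134 148] [ 0.503 -0.214  0.036]
(385, 239) [ 21  70 149] [108 137 149] [ 0.441 -0.248  0.033]
(226, 267) [ 38  24 162] [147 162 158] [0.369 0.11  0.066]
(180, 172) [ 20  40 147] [124 139 147] [0.59  0.23  0.027]
(398, 260) [ 23  33 100] [ 87  97 100] [ 0.393 -0.271  0.062]
side table z -0.0001981042694624291
(155, 248) [ 11 168  85] [29 49 85] [0.596 0.253 0.072]
(193, 260) [ 11 161  90] [33 53 90] [0.529 0.223 0.063]
(232, 262) [ 11 170  93] [31 53 93] [0.469 0.187 0.069]
(272, 272) [ 10 160  89] [33 52 89] [0.406 0.158 0.063]
(288, 180) [ 18  83 160] [108 140 160] [ 0.627 -0.133  0.03 ]
(317, 182) [ 19  82 158] [107 139 158] [0.038 0.532 0.526]
(349, 185) [ 19  82 161] [109 142 161] [ 0.503 -0.207  0.03 ]
(381, 188) [ 18  83 160] [108 140 160] [ 0.438 -0.242  0.031]
(305, 271) [ 22  40 146] [123 140 146] [0.368 0.121 0.063]
```

View pics/c1.png

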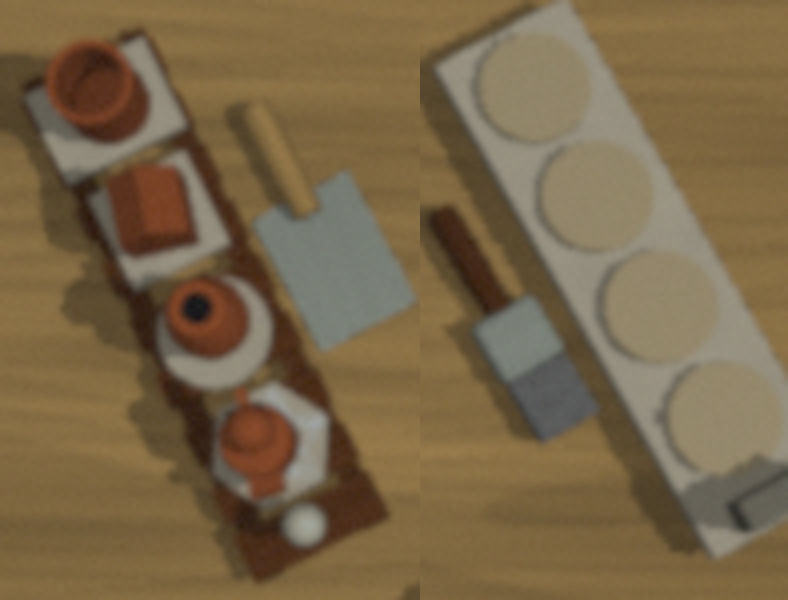

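```bash
cat >> h.py <<'E'
def blobs(m,amin=200):
    cs,_=cv2.findContours(m.astype(np.uint8),0,cv2.CHAIN_APPROX_NONE)
    return [c[:,0] for c in cs if cv2.contourArea(c)>amin]
def redmask(hsv,v=0): return (hsv[...,0]<15)&(hsv[...,1]>140)&(hsv[...,2]>v)
E
python3 - <<'E'
from h import *
f=np.load("top0.npz");im,d=f["im"],f["d"];hsv=cv2.cvtColor(im,cv2.COLOR_BGR2HSV)
S=np.zeros((420,560),bool);S[130:280,310:420]=1
m=S&(hsv[...,1]>56)&(hsv[...,1]<90)&(hsv[...,2]>110)
m=cv2.morphologyEx(m.astype(np.uint8),cv2.MORPH_OPEN,np.ones((3,3)))
for b in blobs(m):
    w=plane("top",b,.032)[:,:2]; c,r=cv2.minEnclosingCircle(w.astype(np.float32)); e=cv2.fitEllipse(w.astype(np.float32))
    print("seat",np.round(c,4),round(r,4),np.round(e[0],4),np.round(e[1],4))
# clay clouds from both cams
for n in("top","side"):
    f=np.load(n+"0.npz");im,d=f["im"],f["d"];P=cloud(n,d);hsv=cv2.cvtColor(im,cv2.COLOR_BGR2HSV)
    q=P[redmask(hsv)&(d>0)&(P[...,2]>.034)&(P[...,0]>.35)&(P[...,0]<.7)&(abs(P[...,1]-.18)<.12)]
    seeds=np.array([[.624,.245],[.545,.205],[.48,.170],[.41,.136]])
    for k,nm in enumerate(("beaker","house","vase","bird")):
        s=q[np.argmin(((q[:,None,:2]-seeds)**2).sum(2),1)==k]
        print(n,nm,len(s),"zmax",np.percentile(s[:,2],98).round(3),"mid",((np.percentile(s,3,0)+np.percentile(s,97,0))/2).round(4),"ext",(np.percentile(s,97,0)-np.percentile(s,3,0)).round(3))
        np.save(f"{n}_{nm}.npy",s)
        if nm in("bird",): 
            t=s[s[:,2]>.068];print("  head",t.mean(0).round(4))
        if nm=="house":
            t=s[s[:,2]>.080];print("  ridge",t.mean(0).round(4),len(t))
        if nm=="vase":
            t=s[s[:,2]>.093];print("  rim",t.mean(0).round(4),len(t))
R=Rot.from_rotvec(ctrl.get_state()["tool_rot"]).as_matrix();print(R.round(3))
im=cv2.imread("pics/top0.png");a=cv2.resize(im[145:270,155:250],None,fx=4.8,fy=4.8,interpolation=2)[:600]
m=redmask(hsv)
E
```

```text
seat [ 0.4411 -0.2503] 0.033 [ 0.4415 -0.2499] [0.0614 0.0647]
seat [ 0.5055 -0.2131] 0.0333 [ 0.505  -0.2134] [0.0632 0.0642]
seat [ 0.5696 -0.1772] 0.0332 [ 0.5691 -0.1769] [0.0628 0.0642]
seat [ 0.6337 -0.1405] 0.0331 [ 0.6333 -0.1405] [0.0634 0.0636]
top beaker 356 zmax 0.087 mid [0.616 0.237 0.061] ext [0.045 0.044 0.052]
top house 348 zmax 0.089 mid [0.548  0.2036 0.0688] ext [0.04  0.038 0.04 ]
  ridge [0.5489 0.2042 0.0843] 127
top vase 250 zmax 0.104 mid [0.4851 0.1686 0.0875] ext [0.036 0.037 0.033]
  rim [0.4884 0.1687 0.1008] 107
top bird 283 zmax 0.093 mid [0.4134 0.1379 0.0782] ext [0.045 0.032 0.029]
  head [0.4174 0.1374 0.0796]
side beaker 970 zmax 0.085 mid [0.6149 0.2442 0.0605] ext [0.046 0.045 0.049]
side house 884 zmax 0.087 mid [0.5447 0.2105 0.0614] ext [0.037 0.043 0.05 ]
  ridge [0.5473 0.212  0.084 ] 144
side vase 797 zmax 0.1 mid [0.4818 0.1774 0.0686] ext [0.032 0.034 0.062]
  rim [0.4854 0.1734 0.0989] 106
side bird 806 zmax 0.091 mid [0.4099 0.1458 0.0632] ext [0.04  0.035 0.054]
  head [0.4152 0.1476 0.0771]
[[-0.974  0.225 -0.   ]
 [ 0.225  0.974 -0.002]
 [-0.    -0.002 -1.   ]]
```

```bash
python3 - <<'E'
from h import *
from scipy.optimize import least_squares as LS
L=lambda n,k:np.load(f"{n}_{k}.npy")
for k,r,z0,z1,g in(("vase",.023,.051,.071,(.484,.172)),("beaker",.025,.034,.080,(.616,.241)),("bird",.021,.034,.062,(.412,.142))):
    for n in("side","both"):
        s=L("side",k) if n=="side" else np.r_[L("side",k),L("top",k)]
        s=s[(s[:,2]>z0)&(s[:,2]<z1)]
        o=LS(lambda c:np.hypot(*(s[:,:2]-c).T)-r,g,loss="soft_l1",f_scale=.001)
        print(k,n,o.x.round(4),len(s),np.median(abs(o.fun)).round(4))
# rims from top, intersect
for k,z in(("beaker",.080),("vase",.095)):
    for n in("top","side"):
        s=L(n,k);s=s[s[:,2]>z];c,rr=cv2.minEnclosingCircle(s[:,:2].astype(np.float32));print(k,n,"rim",np.round(c,4),round(rr,4))
for n in("top","side"):
    s=L(n,"house"); t=s[s[:,2]>.083]; v=cv2.fitLine(t[:,:2].astype(np.float32),cv2.DIST_HUBER,0,.01,.01).ravel();print(n,"ridge dir",np.degrees(np.arctan2(v[1],v[0])).round(1),v[2:].round(4))
s=np.r_[L("top","house"),L("side","house")];print(cv2.minAreaRect(s[:,:2].astype(np.float32)))
# wall fit with side cam: walls z .034-.064
s=L("side","house");s=s[(s[:,2]>.034)&(s[:,2]<.064)][:,:2]
def f(p):
    q=(s-p[:2])@np.array([[np.cos(p[2]),-np.sin(p[2])],[np.sin(p[2]),np.cos(p[2])]])
    return np.abs(q).max(1)-.02
for a in(.2,.45,.7):
    o=LS(f,[.546,.206,a],loss="soft_l1",f_scale=.001);print("house",o.x[:2].round(4),np.degrees(o.x[2]).round(1),o.cost)
# bird axis: tail/beak top-cloud pts
s=np.r_[L("top","bird"),L("side","bird")];t=s[(s[:,2]>.055)&(s[:,2]<.068)];print(t[:, :2].round(3)[np.hypot(*(t[:,:2]-[.4135,.140]).T)>.0235].tolist()[:40])
# bats white mask on rack
f0=np.load("top0.npz");im=f0["im"];hsv=cv2.cvtColor(im,cv2.COLOR_BGR2HSV)
m=np.zeros((420,560),np.uint8);m[135:280,150:260]=((hsv[...,1]<65)&(hsv[...,2]>115))[135:280,150:260]
for b in blobs(m,100):
    w=plane("top",b,.026)[:,:2].astype(np.float32);print("bat",[np.round(x,4) for x in cv2.minAreaRect(w)])
K,D,R,t=cam("top")
E
```

```text
vase side [0.4887 0.1718] 232 0.0006
vase both [0.4886 0.1717] 240 0.0007
beaker side [0.6174 0.2421] 758 0.0011
beaker both [0.6163 0.2409] 990 0.0019
bird side [0.4204 0.1421] 284 0.0005
bird both [0.4203 0.1421] 287 0.0005
beaker top rim [0.6175 0.2381] 0.0257
beaker side rim [0.6164 0.2427] 0.0255
vase top rim [0.488  0.1694] 0.0152
vase side rim [0.4883 0.1725] 0.0154
top ridge dir 13.5 [0.5498 0.2044]
side ridge dir 15.4 [0.5486 0.2112]
((0.5490977764129639, 0.20755384862422943), (0.04262969642877579, 0.045971743762493134), 13.888997077941895)
house [0.5496 0.2084] 15.2 8.188845913957831e-05
house [0.5496 0.2084] 15.2 8.188845913958342e-05
house [0.5496 0.2084] 15.2 8.188845913957442e-05
[[0.391, 0.13], [0.391, 0.128], [0.391, 0.126], [0.389, 0.135], [0.389, 0.133], [0.392, 0.127], [0.392, 0.129], [0.391, 0.126], [0.427, 0.162], [0.392, 0.13], [0.391, 0.129], [0.392, 0.125], [0.427, 0.162], [0.425, 0.162], [0.391, 0.131], [0.39, 0.129], [0.391, 0.126], [0.434, 0.158], [0.428, 0.162], [0.424, 0.163], [0.39, 0.134], [0.389, 0.133], [0.39, 0.129], [0.427, 0.162], [0.425, 0.162], [0.421, 0.163], [0.419, 0.163], [0.389, 0.138], [0.389, 0.136], [0.387, 0.135], [0.425, 0.163], [0.421, 0.163], [0.419, 0.164], [0.389, 0.141], [0.387, 0.14], [0.388, 0.137], [0.388, 0.134], [0.424, 0.163], [0.421, 0.164], [0.39, 0.145]]
bat [array([0.4248, 0.1202]), array([0.0658, 0.0359]), np.float64(19.8797)]
bat [array([0.4766, 0.1623]), array([0.0429, 0.0641]), np.float64(52.0305)]
bat [array([0.5268, 0.103 ]), array([0.0891, 0.0643]), np.float64(29.5953)]
bat [array([0.5484, 0.2057]), array([0.0622, 0.0613]), np.float64(28.4449)]
bat [array([0.6135, 0.2414]), array([0.0601, 0.0766]), np.float64(28.4267)]
```

```bash
cat > go.py <<'E'
import sys;from h import *
# usage: go.py lineangle_deg x y z [x y z ...] : tool shifts (mm) for successive waypoints, from the measured pose
s=ctrl.get_state();R=Rot.from_rotvec(s["tool_rot"]).as_matrix();p=s["position"]
a=np.radians(float(sys.argv[1]));T=np.array([[-np.cos(a),-np.sin(a),0],[-np.sin(a),np.cos(a),0],[0,0,-1]]).T
print("t",s["time"],"pos",p.round(4),"turn(tool,deg)",np.degrees(Rot.from_matrix(R.T@T).as_rotvec()).round(2),"F",s["ft_force"].round(1),"grip",round(s["grip_width"]*87,1),round(s["grip_force"],1))
for w in np.array(sys.argv[2:],float).reshape(-1,3): print(w,"shift mm",((w-p)@T*1000).round(1));p=w
E
python3 -m handwheel '[[0.087,0,0,0,0,0,-9.2],[0.087,0,0,0,0,0,-9.2],[0.087,0,0,0,0,0,-9.2]]' 12; python3 go.py 14.5 .36 .42 .2 .4195 .1405 .15 .4195 .1405 .031
```

```text
time: 0.48
position: [0.1461, 0.633, 0.2219]
tool_rot: [0.408, -3.115, 0.002]
ft_force: [0.1, 0.1, -0.3]
grip_width: 1.003
grip_force: 0.0
t 0.475 pos [0.1461 0.633  0.2219] turn(tool,deg) [-0.06 -0.03  0.41] F [ 0.1  0.1 -0.3] grip 87.3 0.0
[0.36 0.42 0.2 ] shift mm [-153.8 -259.8   21.9]
[0.4195 0.1405 0.15  ] shift mm [  12.4 -285.5   50. ]
[0.4195 0.1405 0.031 ] shift mm [  0.   0. 119.]
```

```bash
python3 -m handwheel '[[0.087,-0.0256,-0.0433,0.0037,0,0,0],[0.087,-0.0256,-0.0433,0.0037,0,0,0],[0.087,-0.0256,-0.0433,0.0037,0,0,0],[0.087,-0.0256,-0.0433,0.0037,0,0,0],[0.087,-0.0256,-0.0433,0.0037,0,0,0],[0.087,-0.0256,-0.0433,0.0037,0,0,0],[0.087,0.0021,-0.0476,0.0083,0,0,0],[0.087,0.0021,-0.0476,0.0083,0,0,0],[0.087,0.0021,-0.0476,0.0083,0,0,0],[0.087,0.0021,-0.0476,0.0083,0,0,0],[0.087,0.0021,-0.0476,0.0083,0,0,0],[0.087,0.0021,-0.0476,0.0083,0,0,0]]'; python3 go.py 14.5 .4195 .1405 .15 .4195 .1405 .031
```

```text
time: 1.98
position: [0.4201, 0.1395, 0.1501]
tool_rot: [0.399, -3.116, -0.0]
ft_force: [0.8, -0.4, 0.0]
grip_width: 0.995
grip_force: 0.0
t 1.975 pos [0.4201 0.1395 0.1501] turn(tool,deg) [ 0.01 -0.    0.11] F [ 0.8 -0.4  0. ] grip 86.6 0.0
[0.4195 0.1405 0.15  ] shift mm [0.3 1.1 0.1]
[0.4195 0.1405 0.031 ] shift mm [  0.   0. 119.]
```

```bash
python3 -m handwheel '[[0.087,0,0.001,0.03,0,0,0],[0.087,0,0,0.03,0,0,0],[0.087,0,0,0.03,0,0,0],[0.087,0,0,0.02,0,0,0],[0.087,0,0,0.009,0,0,0],[0.06,0,0,0,0,0,0],[0.05,0,0,0,0,0,0],[0.05,0,0,0,0,0,0]]' 10; python3 - <<'E'
from h import *
im,d=ctrl.get_image("side");cv2.imwrite("pics/s1.png",cv2.resize(im[200:330,120:340],None,fx=3.5,fy=3.5,interpolation=2))
E
python3 go.py 14.5
```

```text
time: 2.98
position: [0.4206, 0.1425, 0.0324]
tool_rot: [-0.399, 3.115, 0.001]
ft_force: [-0.2, -0.1, -0.7]
grip_width: 0.742
grip_force: 0.0
t 3.025 pos [0.4205 0.1424 0.0323] turn(tool,deg) [0.03 0.09 0.11] F [ 0.2 -0.5  0.5] grip 60.9 0.0
```

View pics/s1.png

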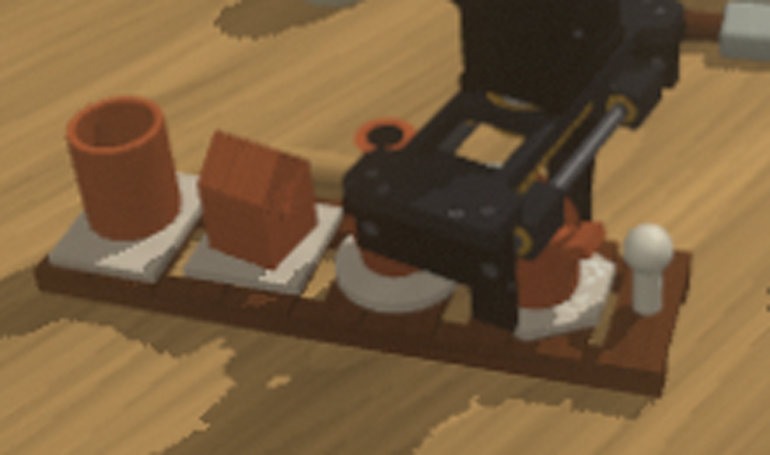

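The crop shows the fingers straddling the bird at about (545,270). The vase, at (385,135), stands untouched. I'll close on the bird now.

```bash
python3 -m handwheel '[[0.045,0,0,0,0,0,0],[0.035,0,0,0,0,0,0],[0.03,0,0,0,0,0,0],[0.03,0,0,0,0,0,0],[0.03,0,0,0,0,0,0],[0.03,0,0,0,0,0,0]]' 10;python3 go.py 14.5 .4205 .1425 .2 .6335 -.1405 .2 .6335 -.1405 .06
```

```text
time: 3.78
position: [0.42, 0.1422, 0.0317]
tool_rot: [-0.399, 3.116, 0.0]
ft_force: [-0.4, -0.2, 2.8]
grip_width: 0.476
grip_force: 10.0
t 3.775 pos [0.42   0.1422 0.0317] turn(tool,deg) [0.01 0.01 0.11] F [-0.4 -0.2  2.8] grip 41.4 10.0
[0.4205 0.1425 0.2   ] shift mm [  -0.5    0.2 -168.3]
[ 0.6335 -0.1405  0.2   ] shift mm [-135.4 -327.3    0. ]
[ 0.6335 -0.1405  0.06  ] shift mm [  0.   0. 140.]
```

```bash
python3 -m handwheel '[[0.03,0,0,-0.015,0,0,0],[0.03,0,0,-0.033,0,0,0],[0.03,0,0,-0.04,0,0,0],[0.03,0,0,-0.04,0,0,0],[0.03,0,0,-0.04,0,0,0]]' 10; python3 -m handwheel '[[0.03,-0.010,-0.025,0,0,0,0],[0.03,-0.018,-0.044,0,0,0,0],[0.03,-0.018,-0.044,0,0,0,0],[0.03,-0.018,-0.044,0,0,0,0],[0.03,-0.018,-0.044,0,0,0,0],[0.03,-0.018,-0.044,0,0,0,0],[0.03,-0.018,-0.044,0,0,0,0],[0.03,-0.014,-0.033,0,0,0,0],[0.03,-0.003,-0.005,0,0,0,0],[0.03,0,0,0,0,0,0]]';python3 go.py 14.5 .6335 -.1405 .2 .6335 -.1405 .06 .6335 -.1405 .038
```

```text
time: 4.4
position: [0.4197, 0.1419, 0.2015]
tool_rot: [-0.399, 3.115, 0.0]
ft_force: [1.2, 0.3, -1.0]
grip_width: 0.479
grip_force: 10.0
time: 5.65
position: [0.6327, -0.1398, 0.1995]
tool_rot: [0.399, -3.115, -0.001]
ft_force: [-0.2, -0.2, -1.8]
grip_width: 0.476
grip_force: 10.0
t 5.65 pos [ 0.6327 -0.1398  0.1995] turn(tool,deg) [ 0.05 -0.04  0.1 ] F [-0.2 -0.2 -1.8] grip 41.5 10.0
[ 0.6335 -0.1405  0.2   ] shift mm [-0.6 -0.9 -0.5]
[ 0.6335 -0.1405  0.06  ] shift mm [  0.   0. 140.]
[ 0.6335 -0.1405  0.038 ] shift mm [ 0.  0. 22.]
```

```bash
python3 -m handwheel '[[0.03,0,-0.001,0.02,0,0,0],[0.03,0,0,0.04,0,0,0],[0.03,0,0,0.04,0,0,0],[0.03,0,0,0.035,0,0,0],[0.03,0,0,0.015,0,0,0],[0.03,0,0,0.005,0,0,0],[0.03,0,0,0.002,0,0,0],[0.03,0,0,0.0015,0,0,0],[0.03,0,0,0,0,0,0]]';python3 go.py 14.5 .6335 -.1405 .038
```

```text
time: 6.78
position: [0.6338, -0.1414, 0.0419]
tool_rot: [-0.399, 3.115, -0.0]
ft_force: [0.5, -1.1, -1.9]
grip_width: 0.481
grip_force: 10.0
t 6.775 pos [ 0.6338 -0.1414  0.0419] turn(tool,deg) [-0.02  0.08  0.1 ] F [ 0.5 -1.1 -1.9] grip 41.9 10.0
[ 0.6335 -0.1405  0.038 ] shift mm [0.1 0.9 3.9]
```

```bash
python3 -m handwheel '[[0.03,0,0,0.0015,0,0,0],[0.03,0,0,0.0015,0,0,0],[0.03,0,0,0.0007,0,0,0],[0.03,0,0,0,0,0,0]]';python3 go.py 14.5
```

```text
time: 7.28
position: [0.6333, -0.1412, 0.0378]
tool_rot: [-0.399, 3.116, 0.0]
ft_force: [-1.4, 0.3, 3.4]
grip_width: 0.477
grip_force: 10.0
t 7.275 pos [ 0.6333 -0.1412  0.0378] turn(tool,deg) [0.01 0.01 0.1 ] F [-1.4  0.3  3.4] grip 41.5 10.0
```

```bash
python3 -m handwheel '[[0.05,0,0,0,0,0,0],[0.065,0,0,0,0,0,0],[0.08,0,0,0,0,0,0],[0.08,0,0,0,0,0,0],[0.08,0,0,-0.02,0,0,0],[0.087,0,0,-0.05,0,0,0],[0.087,0,0,-0.05,0,0,0],[0.087,0,0,-0.04,0,0,0]]';python3 - <<'E'
from h import *
im,d=ctrl.get_image("side");cv2.imwrite("pics/s2.png",cv2.resize(im[80:310,120:440],None,fx=2.5,fy=2.5,interpolation=2))
E
python3 go.py 14.5 .4885 .1705 .18 .4885 .1705 .042
```

```text
time: 8.28
position: [0.6339, -0.1418, 0.2015]
tool_rot: [-0.398, 3.113, -0.001]
ft_force: [0.4, 0.4, 0.2]
grip_width: 0.998
grip_force: 0.0
t 8.325 pos [ 0.6365 -0.1426  0.2073] turn(tool,deg) [-0.24  0.64  0.08] F [ 3.2 -1.   4. ] grip 87.0 0.0
[0.4885 0.1705 0.18  ] shift mm [ 64.9 340.2  27.3]
[0.4885 0.1705 0.042 ] shift mm [  0.   0. 138.]
```

View pics/s2.png

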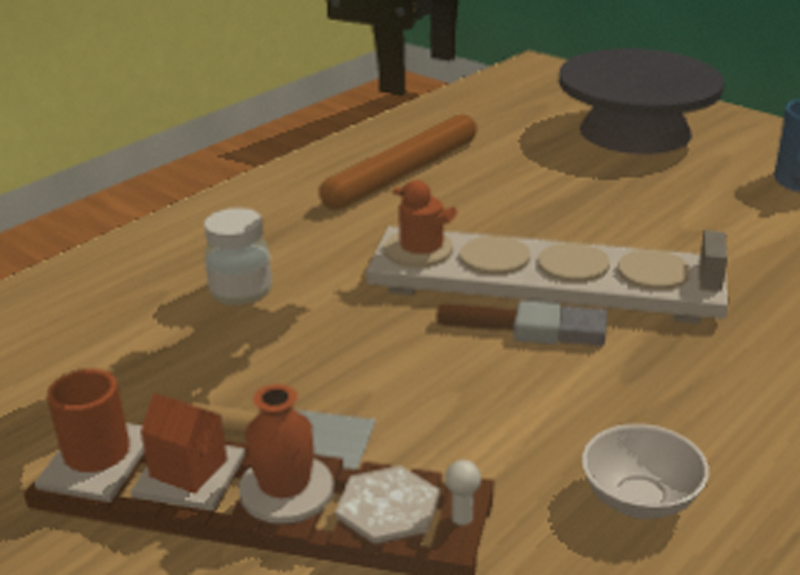

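The bird stands upright in the middle of the far seat at (420,240), and its hexagonal bat at (390,500) is empty. The vase is next.

```bash
python3 -m handwheel '[[0.087,0.005,0.024,0,0,0,0],[0.087,0.009,0.048,0,0,0,0],[0.087,0.009,0.048,0.004,0,0,0],[0.087,0.009,0.048,0.004,0,0,0],[0.087,0.009,0.048,0.004,0,0,0],[0.087,0.009,0.048,0.004,0,0,0],[0.087,0.008,0.048,0.004,0,0,0],[0.087,0.005,0.026,0,0,0,0],[0.087,0,0,0,0,0,0],[0.087,0,0,0,0,0,0]]';python3 go.py 14.5 .4885 .1705 .18 .4885 .1705 .042
```

```text
time: 9.57
position: [0.488, 0.1686, 0.1782]
tool_rot: [-0.397, 3.115, -0.0]
ft_force: [0.5, -0.8, 0.3]
grip_width: 1.002
grip_force: 0.0
t 9.575 pos [0.488  0.1686 0.1782] turn(tool,deg) [-0.03  0.08  0.01] F [ 0.5 -0.8  0.3] grip 87.1 0.0
[0.4885 0.1705 0.18  ] shift mm [-1.   1.7 -1.8]
[0.4885 0.1705 0.042 ] shift mm [  0.   0. 138.]
```

```bash
python3 -m handwheel '[[0.087,-0.001,0.0015,0.026,0,0,0],[0.087,0,0,0.04,0,0,0],[0.087,0,0,0.04,0,0,0],[0.087,0,0,0.022,0,0,0],[0.087,0,0,0.008,0,0,0],[0.06,0,0,0,0,0,0],[0.05,0,0,0,0,0,0],[0.04,0,0,0,0,0,0],[0.035,0,0,0,0,0,0],[0.035,0,0,0,0,0,0],[0.035,0,0,0,0,0,0],[0.035,0,0,0,0,0,0]]' 10;python3 go.py 14.5 .4885 .1705 .2 .5693 -.177 .2
```

```text
time: 11.08
position: [0.4878, 0.1718, 0.0416]
tool_rot: [-0.4, 3.116, 0.0]
ft_force: [-1.3, 0.5, 2.4]
grip_width: 0.523
grip_force: 10.0
t 11.075 pos [0.4878 0.1718 0.0416] turn(tool,deg) [0.02 0.02 0.11] F [-1.3  0.5  2.4] grip 45.5 10.0
[0.4885 0.1705 0.2   ] shift mm [  -0.3   -1.5 -158.4]
[ 0.5693 -0.177   0.2   ] shift mm [   8.8 -356.7    0. ]
```

```bash
python3 -m handwheel '[[0.035,0,0,-0.015,0,0,0],[0.035,0,0,-0.033,0,0,0],[0.035,0,0,-0.04,0,0,0],[0.035,0,0,-0.04,0,0,0],[0.035,0,0,-0.03,0,0,0]]' 10; python3 -m handwheel '[[0.035,0,-0.025,0,0,0,0],[0.035,0.001,-0.046,0,0,0,0],[0.035,0.0015,-0.046,0,0,0,0],[0.035,0.0015,-0.046,0,0,0,0],[0.035,0.0015,-0.046,0,0,0,0],[0.035,0.0015,-0.046,0,0,0,0],[0.035,0.0015,-0.046,0,0,0,0],[0.035,0,-0.042,0,0,0,0],[0.035,0,-0.015,0,0,0,0],[0.035,0,0,0,0,0,0],[0.035,0,0,0,0,0,0]]';python3 go.py 14.5 .5693 -.177 .2 .5693 -.177 .0476
```

```text
time: 11.7
position: [0.4881, 0.1715, 0.202]
tool_rot: [-0.399, 3.114, 0.001]
ft_force: [0.4, 0.0, -1.7]
grip_width: 0.527
grip_force: 10.0
time: 13.08
position: [0.5698, -0.1747, 0.1993]
tool_rot: [0.403, -3.116, -0.003]
ft_force: [-0.1, 0.4, -1.6]
grip_width: 0.529
grip_force: 10.0
t 13.075 pos [ 0.5698 -0.1747  0.1993] turn(tool,deg) [0.09 0.   0.24] F [-0.1  0.4 -1.6] grip 46.1 10.0
[ 0.5693 -0.177   0.2   ] shift mm [ 1.  -2.1 -0.7]
[ 0.5693 -0.177   0.0476] shift mm [  0.    0.  152.4]
```

```bash
python3 -m handwheel '[[0.035,0.001,-0.002,0.02,0,0,0],[0.035,0,0,0.04,0,0,0],[0.035,0,0,0.04,0,0,0],[0.035,0,0,0.028,0,0,0],[0.035,0,0,0.012,0,0,0],[0.035,0,0,0.005,0,0,0],[0.035,0,0,0.002,0,0,0],[0.035,0,0,0.0015,0,0,0],[0.035,0,0,0,0,0,0]]';python3 go.py 14.5 .5693 -.177 .0476
```

```text
time: 14.2
position: [0.5697, -0.1792, 0.0515]
tool_rot: [-0.399, 3.115, -0.0]
ft_force: [1.0, 0.2, -1.2]
grip_width: 0.525
grip_force: 10.0
t 14.2 pos [ 0.5697 -0.1792  0.0515] turn(tool,deg) [-0.02  0.07  0.1 ] F [ 1.   0.2 -1.2] grip 45.7 10.0
[ 0.5693 -0.177   0.0476] shift mm [-0.2  2.2  3.9]
```

```bash
python3 -m handwheel '[[0.035,0,0.002,0.0015,0,0,0],[0.035,0,0,0.0015,0,0,0],[0.035,0,0,0.0007,0,0,0],[0.035,0,0,0,0,0,0]]';python3 go.py 14.5  .5693 -.177 .0476
```

```text
time: 14.7
position: [0.5689, -0.1769, 0.0477]
tool_rot: [-0.4, 3.116, 0.001]
ft_force: [-1.4, 2.2, 4.7]
grip_width: 0.525
grip_force: 10.0
t 14.7 pos [ 0.5689 -0.1769  0.0477] turn(tool,deg) [0.04 0.02 0.12] F [-1.4  2.2  4.7] grip 45.7 10.0
[ 0.5693 -0.177   0.0476] shift mm [-0.4 -0.2  0.1]
```

```bash
python3 -m handwheel '[[0.055,0,0,0,0,0,0],[0.07,0,0,0,0,0,0],[0.08,0,0,0,0,0,0],[0.08,0,0,0,0,0,0],[0.08,0,0,-0.02,0,0,0],[0.08,0,0,-0.045,0,0,0],[0.087,0,0,-0.05,0,0,0],[0.087,0,0,-0.037,0,0,0]]';python3 -m handwheel '[[0.087,-0.005,0.026,0,0,0,0],[0.087,-0.010,0.048,0,0,0,0],[0.087,-0.010,0.048,0,0,0,0],[0.087,-0.010,0.048,0,0,0,0],[0.087,-0.010,0.048,0,0,0,0],[0.087,-0.010,0.048,0.005,0,0,0],[0.087,-0.010,0.048,0.005,0,0,0],[0.087,-0.010,0.045,0.005,0,0,0],[0.087,-0.002,0.018,0.005,0,0,0],[0.087,0,0,0,0,0,0],[0.087,0,0,0,0,0,0]]';python3 go.py 14.5 .5495 .2075 .18 .5495 .2075 .031
```

```text
time: 15.7
position: [0.5695, -0.1778, 0.2032]
tool_rot: [-0.398, 3.113, -0.001]
ft_force: [1.4, -0.4, -0.5]
grip_width: 0.986
grip_force: 0.0
time: 17.08
position: [0.549, 0.2044, 0.1798]
tool_rot: [-0.394, 3.116, -0.002]
ft_force: [-0.9, -0.4, -0.6]
grip_width: 0.996
grip_force: 0.0
t 17.075 pos [0.549  0.2044 0.1798] turn(tool,deg) [-0.06  0.04 -0.07] F [-0.9 -0.4 -0.6] grip 86.6 0.0
[0.5495 0.2075 0.18  ] shift mm [-1.3  2.8 -0.2]
[0.5495 0.2075 0.031 ] shift mm [  0.   0. 149.]
```

```bash
python3 -m handwheel '[[0.087,-0.001,0.002,0.026,0,0,0],[0.087,0,0,0.04,0,0,0],[0.087,0,0,0.04,0,0,0],[0.087,0,0,0.03,0,0,0],[0.087,0,0,0.012,0,0,0],[0.06,0,0,0,0,0,0],[0.05,0,0,0,0,0,0],[0.04,0,0,0,0,0,0],[0.03,0,0,0,0,0,0],[0.03,0,0,0,0,0,0],[0.03,0,0,0,0,0,0],[0.03,0,0,0,0,0,0]]' 10;python3 go.py 14.5 .5495 .2075 .2 .505 -.2135 .2
```

```text
time: 18.58
position: [0.5488, 0.2092, 0.0314]
tool_rot: [-0.399, 3.116, -0.0]
ft_force: [-0.7, -0.9, 2.4]
grip_width: 0.457
grip_force: 10.0
t 18.575 pos [0.5488 0.2092 0.0314] turn(tool,deg) [-0.    0.01  0.1 ] F [-0.7 -0.9  2.4] grip 39.8 10.0
[0.5495 0.2075 0.2   ] shift mm [  -0.3   -1.8 -168.6]
[ 0.505  -0.2135  0.2   ] shift mm [ 148.5 -396.4    0. ]
```

```bash
python3 -m handwheel '[[0.03,0,0,-0.015,0,0,0],[0.03,0,0,-0.033,0,0,0],[0.03,0,0,-0.04,0,0,0],[0.03,0,0,-0.04,0,0,0],[0.03,0,0,-0.04,0,0,0]]' 10; python3 -m handwheel '[[0.03,0.009,-0.024,0,0,0,0],[0.03,0.017,-0.046,0,0,0,0],[0.03,0.017,-0.046,0,0,0,0],[0.03,0.017,-0.046,0,0,0,0],[0.03,0.017,-0.046,0,0,0,0],[0.03,0.017,-0.046,0,0,0,0],[0.03,0.017,-0.046,0,0,0,0],[0.03,0.017,-0.046,0,0,0,0],[0.03,0.015,-0.040,0,0,0,0],[0.03,0.005,-0.012,0,0,0,0],[0.03,0,0,0,0,0,0],[0.03,0,0,0,0,0,0]]';python3 go.py 14.5 .505 -.2135 .2 .505 -.2135 .0374
```

```text
time: 19.2
position: [0.5484, 0.2092, 0.2012]
tool_rot: [-0.399, 3.116, 0.001]
ft_force: [0.1, 0.4, -1.4]
grip_width: 0.456
grip_force: 10.0
time: 20.7
position: [0.506, -0.2113, 0.1987]
tool_rot: [0.403, -3.115, -0.002]
ft_force: [-0.3, 1.2, -0.7]
grip_width: 0.456
grip_force: 10.0
t 20.7 pos [ 0.506  -0.2113  0.1987] turn(tool,deg) [ 0.09 -0.02  0.24] F [-0.3  1.2 -0.7] grip 39.6 10.0
[ 0.505  -0.2135  0.2   ] shift mm [ 1.5 -1.9 -1.3]
[ 0.505  -0.2135  0.0374] shift mm [  0.    0.  162.6]
```

```bash
python3 -m handwheel '[[0.03,0.001,-0.001,0.02,0,0,0],[0.03,0,0,0.04,0,0,0],[0.03,0,0,0.04,0,0,0],[0.03,0,0,0.035,0,0,0],[0.03,0,0,0.015,0,0,0],[0.03,0,0,0.005,0,0,0],[0.03,0,0,0.002,0,0,0],[0.03,0,0,0.001,0,0,0],[0.03,0,0,0,0,0,0]]';python3 go.py 14.5 .505 -.2135 .0374
```

```text
time: 21.82
position: [0.5056, -0.2145, 0.0419]
tool_rot: [-0.399, 3.115, -0.0]
ft_force: [-0.0, -0.2, -0.6]
grip_width: 0.455
grip_force: 10.0
t 21.825 pos [ 0.5056 -0.2145  0.0419] turn(tool,deg) [-0.02  0.08  0.11] F [-0.  -0.2 -0.6] grip 39.6 10.0
[ 0.505  -0.2135  0.0374] shift mm [0.4 1.2 4.5]
```

```bash
python3 -m handwheel '[[0.03,0,0.001,0.0015,0,0,0],[0.03,0,0,0.0015,0,0,0],[0.03,0,0,0.0012,0,0,0],[0.03,0,0,0,0,0,0]]';python3 go.py 14.5 .505 -.2135 .0374
```

```text
time: 22.32
position: [0.5049, -0.2133, 0.0374]
tool_rot: [-0.399, 3.116, 0.001]
ft_force: [-2.4, 1.2, 4.3]
grip_width: 0.457
grip_force: 10.0
t 22.325 pos [ 0.5049 -0.2133  0.0374] turn(tool,deg) [0.04 0.01 0.11] F [-2.4  1.2  4.3] grip 39.7 10.0
[ 0.505  -0.2135  0.0374] shift mm [-0.1 -0.2 -0. ]
```

```bash
python3 -m handwheel '[[0.05,0,0,0,0,0,0],[0.065,0,0,0,0,0,0],[0.078,0,0,0,0,0,0],[0.078,0,0,0,0,0,0],[0.078,0,0,-0.02,0,0,0],[0.078,0,0,-0.05,0,0,0],[0.087,0,0,-0.05,0,0,0],[0.087,0,0,-0.042,0,0,0]]';python3 -m handwheel '[[0.087,-0.012,0.022,0,0,0,0],[0.087,-0.024,0.044,0,0,0,0],[0.087,-0.024,0.044,0,0,0,0],[0.087,-0.024,0.044,0,0,0,0],[0.087,-0.024,0.044,0,0,0,0],[0.087,-0.024,0.044,0,0,0,0],[0.087,-0.024,0.044,0.005,0,0,0],[0.087,-0.024,0.044,0.005,0,0,0],[0.087,-0.024,0.044,0.005,0,0,0],[0.087,-0.018,0.037,0.005,0,0,0],[0.087,0,0,0,0,0,0],[0.087,0,0,0,0,0,0]]';python3 go.py 14.5 .617 .241 .18 .617 .241 .037
```

```text
time: 23.32
position: [0.5052, -0.2141, 0.2025]
tool_rot: [-0.398, 3.113, -0.001]
ft_force: [0.2, 0.0, -0.1]
grip_width: 0.985
grip_force: 0.0
time: 24.82
position: [0.6164, 0.2392, 0.18]
tool_rot: [-0.398, 3.115, -0.002]
ft_force: [0.8, -1.1, -0.6]
grip_width: 1.001
grip_force: 0.0
t 24.825 pos [0.6164 0.2392 0.18  ] turn(tool,deg) [-0.07  0.05  0.07] F [ 0.8 -1.1 -0.6] grip 87.1 0.0
[0.617 0.241 0.18 ] shift mm [-1.   1.5  0. ]
[0.617 0.241 0.037] shift mm [  0.   0. 143.]
```

```bash
python3 -m handwheel '[[0.087,-0.001,0.001,0.026,0,0,0],[0.087,0,0,0.04,0,0,0],[0.087,0,0,0.04,0,0,0],[0.087,0,0,0.027,0,0,0],[0.087,0,0,0.010,0,0,0],[0.065,0,0,0,0,0,0],[0.055,0,0,0,0,0,0],[0.045,0,0,0,0,0,0],[0.04,0,0,0,0,0,0],[0.04,0,0,0,0,0,0],[0.04,0,0,0,0,0,0],[0.04,0,0,0,0,0,0]]' 10;python3 go.py 14.5 .617 .241 .2 .4413 -.25 .2
```

```text
time: 26.32
position: [0.617, 0.2416, 0.0365]
tool_rot: [-0.399, 3.115, 0.001]
ft_force: [-0.2, 0.5, 4.1]
grip_width: 0.574
grip_force: 10.0
t 26.325 pos [0.617  0.2416 0.0365] turn(tool,deg) [0.02 0.04 0.11] F [-0.2  0.5  4.1] grip 49.9 10.0
[0.617 0.241 0.2  ] shift mm [ 1.000e-01 -6.000e-01 -1.635e+02]
[ 0.4413 -0.25    0.2   ] shift mm [ 293.  -431.4    0. ]
```

```bash
python3 -m handwheel '[[0.04,0,0,-0.015,0,0,0],[0.04,0,0,-0.033,0,0,0],[0.04,0,0,-0.04,0,0,0],[0.04,0,0,-0.04,0,0,0],[0.04,0,0,-0.035,0,0,0]]' 10; python3 -m handwheel '[[0.04,0.015,-0.022,0,0,0,0],[0.04,0.028,-0.041,0,0,0,0],[0.04,0.028,-0.041,0,0,0,0],[0.04,0.028,-0.041,0,0,0,0],[0.04,0.028,-0.041,0,0,0,0],[0.04,0.028,-0.041,0,0,0,0],[0.04,0.028,-0.041,0,0,0,0],[0.04,0.028,-0.041,0,0,0,0],[0.04,0.028,-0.041,0,0,0,0],[0.04,0.028,-0.041,0,0,0,0],[0.04,0.018,-0.029,0,0,0,0],[0.04,0.008,-0.012,0,0,0,0]]';python3 -m handwheel '[[0.04,0,0,0,0,0,0]]';python3 go.py 14.5 .4413 -.25 .2 .4413 -.25 .0425
```

```text
time: 26.95
position: [0.6168, 0.2413, 0.2012]
tool_rot: [-0.399, 3.115, 0.001]
ft_force: [0.3, 0.5, -0.5]
grip_width: 0.576
grip_force: 10.0
time: 28.45
position: [0.441, -0.2526, 0.1994]
tool_rot: [-0.393, 3.116, 0.0]
ft_force: [0.1, -0.4, -0.3]
grip_width: 0.576
grip_force: 10.0
time: 28.58
position: [0.442, -0.2506, 0.1991]
tool_rot: [-0.397, 3.116, 0.001]
ft_force: [0.4, 0.5, -0.3]
grip_width: 0.571
grip_force: 10.0
t 28.575 pos [ 0.442  -0.2506  0.1991] turn(tool,deg) [0.03 0.02 0.02] F [ 0.4  0.5 -0.3] grip 49.7 10.0
[ 0.4413 -0.25    0.2   ] shift mm [ 0.6  0.7 -0.9]
[ 0.4413 -0.25    0.0425] shift mm [  0.    0.  157.5]
```

```bash
python3 -m handwheel '[[0.04,0,0,0.02,0,0,0],[0.04,0,0.0005,0.04,0,0,0],[0.04,0,0,0.04,0,0,0],[0.04,0,0,0.032,0,0,0],[0.04,0,0,0.013,0,0,0],[0.04,0,0,0.005,0,0,0],[0.04,0,0,0.002,0,0,0],[0.04,0,0,0.001,0,0,0],[0.04,0,0,0,0,0,0]]';python3 go.py 14.5 .4413 -.25 .0425
```

```text
time: 29.7
position: [0.4425, -0.2501, 0.0466]
tool_rot: [-0.399, 3.115, -0.0]
ft_force: [0.9, 0.3, -1.0]
grip_width: 0.57
grip_force: 10.0
t 29.7 pos [ 0.4425 -0.2501  0.0466] turn(tool,deg) [-0.01  0.08  0.1 ] F [ 0.9  0.3 -1. ] grip 49.6 10.0
[ 0.4413 -0.25    0.0425] shift mm [1.2 0.4 4.1]
```

```bash
python3 -m handwheel '[[0.04,0.001,0,0.0015,0,0,0],[0.04,0,0,0.0015,0,0,0],[0.04,0,0,0.0010,0,0,0],[0.04,0,0,0,0,0,0]]';python3 go.py 14.5 .4413 -.25 .0425
```

```text
time: 30.2
position: [0.441, -0.2502, 0.0424]
tool_rot: [0.399, -3.116, -0.001]
ft_force: [-2.3, 1.4, 4.7]
grip_width: 0.576
grip_force: 10.0
t 30.2 pos [ 0.441  -0.2502  0.0424] turn(tool,deg) [0.04 0.   0.1 ] F [-2.3  1.4  4.7] grip 50.1 10.0
[ 0.4413 -0.25    0.0425] shift mm [-0.3  0.1 -0.1]
```

Seated. I'll release it, rise, move clear of the view, and check.

```bash
python3 -m handwheel '[[0.06,0,0,0,0,0,0],[0.075,0,0,0,0,0,0],[0.083,0,0,0,0,0,0],[0.083,0,0,0,0,0,0],[0.083,0,0,-0.02,0,0,0],[0.083,0,0,-0.05,0,0,0],[0.087,0,0,-0.05,0,0,0],[0.087,0,0,-0.042,0,0,0]]';python3 -m handwheel '[[0.087,0,0.02,0,0,0,0],[0.087,-0.01,0.045,0,0,0,0],[0.087,-0.01,0.045,0,0,0,0],[0.087,-0.01,0.045,0,0,0,0],[0.087,-0.01,0.045,0,0,0,0],[0.087,-0.01,0.045,0,0,0,0],[0.087,-0.01,0.045,0,0,0,0],[0.087,0,0.02,0,0,0,0],[0.087,0,0,0,0,0,0],[0.087,0,0,0,0,0,0]]';python3 - <<'E'
from h import *
im,d=ctrl.get_image("side");P=cloud("side",d)
t,_=ctrl.get_image("top")
cv2.imwrite("pics/e.png",np.hstack([cv2.resize(im[130:220,240:430],(500,237),interpolation=2),cv2.resize(t[130:290,300:425],(185,237),interpolation=2)]))
hsv=cv2.cvtColor(im,cv2.COLOR_BGR2HSV);q=P[redmask(hsv)&(d>0)&(P[...,1]<-.1)&(P[...,2]>.042)&(P[...,0]>.38)]
from scipy.optimize import least_squares as LS
for k,c,r,z in(("bird",(.6335,-.1405),.021,.066),("vase",(.5693,-.177),.023,.079),("beaker",(.4413,-.25),.025,.085)):
    s=q[(np.hypot(*(q[:,:2]-c).T)<.035)&(q[:,2]<z)&((q[:,2]>.055)|(k!="vase"))]
    print(k,c,LS(lambda x:np.hypot(*(s[:,:2]-x).T)-r,c,loss="soft_l1",f_scale=.001).x.round(4))
E
python3 go.py 14.5
```

```text
time: 31.2
position: [0.4412, -0.2505, 0.2059]
tool_rot: [-0.399, 3.115, -0.0]
ft_force: [-1.0, -0.9, -0.5]
grip_width: 0.995
grip_force: 0.0
time: 32.45
position: [0.4212, 0.0636, 0.204]
tool_rot: [-0.397, 3.116, -0.0]
ft_force: [0.3, -0.2, -0.8]
grip_width: 0.999
grip_force: 0.0
bird (0.6335, -0.1405) [ 0.6246 -0.1294]
vase (0.5693, -0.177) [ 0.5688 -0.176 ]
beaker (0.4413, -0.25) [ 0.4414 -0.2493]
t 32.55 pos [0.4212 0.0636 0.204 ] turn(tool,deg) [ 0.01  0.01 -0.03] F [-0.5  0.1 -0.4] grip 86.9 0.0
```

View pics/e.png

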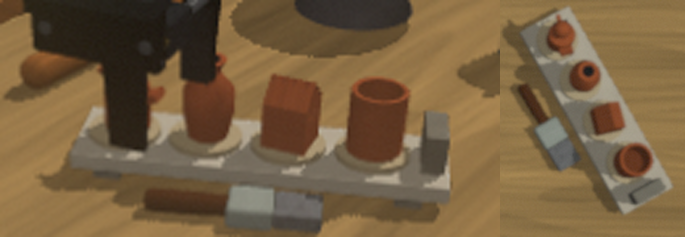

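All four pieces stand on their seats, but a finger hides the bird at (125,110) in the side crop, which spoils its fit. I'll move aside and measure it again.

```bash
python3 -m handwheel '[[0.087,0,0.03,-0.02,0,0,0],[0.087,-0.01,0.045,-0.03,0,0,0],[0.087,-0.01,0.045,-0.03,0,0,0],[0.087,-0.01,0.045,0,0,0,0],[0.087,-0.01,0.045,0,0,0,0],[0.087,0,0.02,0,0,0,0],[0.087,0,0,0,0,0,0],[0.087,0,0,0,0,0,0]]';python3 - <<'E'
from h import *
im,d=ctrl.get_image("side");P=cloud("side",d)
cv2.imwrite("pics/e2.png",cv2.resize(im[130:220,240:430],None,fx=3,fy=3,interpolation=2))
hsv=cv2.cvtColor(im,cv2.COLOR_BGR2HSV);q=P[redmask(hsv)&(d>0)&(P[...,1]<-.1)&(P[...,2]>.042)&(P[...,0]>.38)]
from scipy.optimize import least_squares as LS
for k,c,r,z in(("bird",(.6335,-.1405),.021,.066),("vase",(.5693,-.177),.023,.079),("beaker",(.4413,-.25),.025,.085)):
    s=q[(np.hypot(*(q[:,:2]-c).T)<.035)&(q[:,2]<z)&((q[:,2]>.055)|(k!="vase"))]
    print(k,c,LS(lambda x:np.hypot(*(s[:,:2]-x).T)-r,c,loss="soft_l1",f_scale=.001).x.round(4))
E
```

```text
time: 33.55
position: [0.4025, 0.2954, 0.2841]
tool_rot: [-0.395, 3.116, -0.001]
ft_force: [0.6, -0.1, 0.1]
grip_width: 1.0
grip_force: 0.0
bird (0.6335, -0.1405) [ 0.6329 -0.1401]
vase (0.5693, -0.177) [ 0.5691 -0.1758]
beaker (0.4413, -0.25) [ 0.4413 -0.2494]
```

View pics/e2.png

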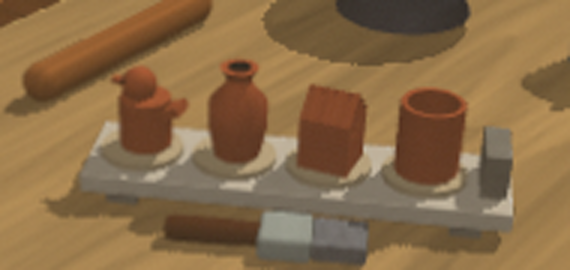

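The bird (145,120), vase (238,115), house (330,130) and beaker (430,135) all stand upright in the middle of their seats.

```bash
python3 -c "
from bench import ctrl
print(ctrl.close_job())"
```

```text
the job is handed in; nothing more can be done
None
```

I moved all four pieces to the shelf in reverse order (bird, vase, house, then beaker beside the block) and handed the job in at about 34 s; the last images showed each standing upright mid-seat, with bird, vase and beaker measured within 2 mm of centre and the house checked by eye, but no verdict came back.

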